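# Find the hidden index groove with the spring pin and lock the slide runner

## Task

Take the spring-handled locking pin out of its wooden stand, put it down through the bore of the steel runner in the clamped oak slide frame, and, pressing lightly on its spring, drag pin and runner along until the pin drops into the index groove hidden beneath. Stop at once without forcing it, and leave the pin let go, standing upright with its collar flush on the runner. Be gentle: the oak bruises under a hard push down or sideways (keep below 20 N); leave the glass plate, jar, burnisher and pincer alone.

Things in the scene. Friction and masses are not known exactly. Their poses are not given: they have to be found in the camera images.
- vise: Fixed cast-iron vise gripping an oak slide frame. Origin: on the bench under the frame's middle, z up; the frame's long axis is body y (210 mm long, 52 mm wide in x). Jaw tops at z = 94 mm, screw to +x. Two oak bridges (y = 55 to 105 and -55 to -105 mm, tops at z = 114 mm) span the ends, side walls reach z = 108 mm; between the bridges the steel runner shows.
- floor (a point): Middle of the level oak floor hidden under the runner, z = 88 mm above the bench, axes as the vise. One straight groove crosses it (along x), 11.5 mm wide in y, 12 mm deep, its middle somewhere between y = -30 and +10 mm. The runner always covers it: it cannot be seen, only felt.
- bore (a point): Centre of the mouth of the round bore (11 mm across, straight through, 2 mm chamfer) in the runner's top face; axes as the vise. The runner is a steel bar 34 mm wide, 184 mm long and 16 mm thick that slides along the frame with 1 to 2 N of friction. Its top is 106 mm above the bench, 18 mm above the hidden floor.
- runner (a joint): Position of the runner along the frame in m: the bore's y in the vise's frame. Travel -0.037 to +0.037; it starts near the +y end (0.026 to 0.034), so the groove always lies from there towards -y, 16 to 64 mm away.
- pin_grip (a point): Centre of the locking pin's brass handle, the part to grip from above: upright round cylinder 24 mm across, 40 mm tall. Below it on a spring hangs the plunger: with the spring relaxed the pin's end is 69 mm and the collar's underside 42 mm below this point. The handle can be pushed down 12 mm towards the collar (1.4 N preload plus 0.35 N per mm), then it is solid. Whole pin about 0.14 kg.
- pin_collar (a point): Centre of the underside of the pin's collar, z up along the pin; 27 mm above the pin's end. While the pin rides on the hidden floor this stands 9 mm above the runner's top; in the groove it drops flush onto the runner, and the spring's push falls by about 3 N.
- plunger: The sprung lower part of the locking pin: a brass collar 28 mm across and 8 mm thick, and below it a round steel pin 9 mm across and 27 mm long with a chamfered end. Origin at the centre of the pin's lower end, z up along the pin.
- stand: Fixed dark wood block 60 x 60 x 40 mm with a hole (about 13 mm wide, 32 mm deep) in the middle of its top; the pin starts upright in it with its collar on the block's top, so the handle's centre is 82 mm above the bench. Origin: centre of its underside.
- cover_glass: Loose clear glass plate 83 x 83 x 5 mm lying flat; origin at the centre of its underside. Leave alone.
- pin_jar: Squat clear glass jar, 68 mm across, 50 mm tall, with slide pins in it; origin at the centre of its underside. Leave alone.
- burnisher: Burnishing tool lying on the bench, 180 mm long, 18 mm thick wooden handle; origin under its middle, x along the tool. Leave alone.
- pincer: Steel slide-clip pincer lying on the bench, about 140 mm long, 40 mm wide, 11 mm high; origin under its middle, x along the tool. Leave alone.

How it is judged (in metres and radians):
On the way, in this order (a step that is already met when the one before it is completed fails the run):
1. the pin is lifted out of its stand (z of plunger in the frame of stand above 0.045 m), for 0.05 s.
2. the pin is down through the runner's bore, its end riding on the hidden floor (horizontal distance between pin_collar and bore below 0.003 m and z of pin_collar in the frame of bore below 0.0115 m and not (z of pin_collar in the frame of bore below 0.006 m)), for 0.1 s.
3. the pin has dropped into the groove (horizontal distance between pin_collar and bore below 0.003 m and z of plunger in the frame of vise below 0.083 m), for 0.2 s.
At the end, for the whole second after the job is handed in: The pin stands let go and at rest in the runner's bore with its end in the hidden groove (at least 6 mm below the floor), collar within 2 mm of the runner's top face and 3 mm of the bore's centre, within 0.12 rad of upright (horizontal distance between pin_collar and bore below 0.003 m and z of pin_collar in the frame of bore below 0.002 m and angle between pin_collar's own z axis and vertical below 0.12 rad and z of plunger in the frame of vise below 0.082 m and linear speed of plunger below 0.02 m/s and contact force between the fingers and plunger below 0.1 N); the robot touches nothing.
It fails at once if the pin is pushed against the frame, its hidden floor or the runner with more than 20 N (contact force between plunger and vise above 20 N).
It fails at once if the glass cover plate is moved more than 15 mm (distance of cover_glass from where it was at the start of the episode above 0.015 m).
It fails at once if the jar of slide pins is moved more than 15 mm (distance of pin_jar from where it was at the start of the episode above 0.015 m).
It fails at once if the burnishing tool is moved more than 15 mm (distance of burnisher from where it was at the start of the episode above 0.015 m).
It fails at once if the slide-clip pincer is moved more than 15 mm (distance of pincer from where it was at the start of the episode above 0.015 m).
It also fails if it takes over 67 s, if anything falls off the work surface, if the arm or the gripper's body presses on something with over 40 N, if the wrist force passes 120 N, or if a joint passes its speed limit or range.

## Robot

A 6-joint arm with a two-finger parallel gripper is mounted at the origin on the work surface. World frame = base frame: x ahead of the robot, y to its left, z up, the work surface at z = 0. Lengths are in m, angles in degrees, forces in N, time in s.
With the tool pointing down it reaches from about 0.375 to 0.9 m from the base axis. Payload 3.1 kg.
Tool frame: the origin (TCP) lies at the very end of the fingers, on their centre line; the grasp point (between the pads) lies 19 mm behind it; z points along the fingers, y is the direction in which the jaws open and shut (so a half turn about z gives the same grasp; the last joint's range is limited). The gripper opens to 87 mm and grips with 3 to 60 N. Pads are 19 mm wide; open, the fingers measure 117 mm over their backs; the gripper's body (75 mm by 190 mm) begins 51 mm behind the grasp point.
Start: joints at [57.84, 30.224, 82.088, -0, 67.689, -10.227], TCP at [0.233, 0.58, 0.223] pointing down, gripper open.
Joint ranges: [-176.69, 176.69], [-43.24, 126.21], [12.49, 139.97], [-82, 262], [0, 151.66], [-163.58, 163.58]. Speed limits (degrees/s): [159.86, 159.86, 180, 180, 180, 180].

## Interface

Orientations are given as a 3x3 rotation matrix whose columns are the frame's x, y, z axes.
In Python, from rig import readout, capture, camera_model, bot, spot_in, regions_of gives the robot as it stands.
- The arm moves only by the tool send_rows, never from a script. Its argument "moves" is a list that holds one entry, the list of rows, each a list of 7 numbers: the turn, a rotation vector about the tool's x, y, z in degrees, then the shift along the tool's x, y, z in cm, then the opening, from -1 (shut) to 1 (fully open). A call has exactly 5 rows; each row shifts and turns the commanded pose from where the row before left it, along the tool's axes as they then stand; what a row does not reach is not made up. A row lasts 1/10 s, in which the tool goes at most 50 mm and 8.59 degrees, less where a joint would pass 70% of its speed; a pose out of reach is approached as far as the arm can. A call with a gripper value outside its range is refused whole. The fingers move at their own pace and stop on an object; the grip force is fixed at half the most. Time passes only in rows, so rows that do not move let the fingers close, or fill a call up. It gives the time, the measured TCP pose, the force and the opening at its end, in the units of the state.
- readout.read_state(): the state, without advancing time (a new reading comes with each control period).
- capture(name): name is "scene" or "top" or "wrist"; returns the picture (420x560x3 uint8, blue, green, red); there is no depth.
- camera_model(name): a dict with "camera_matrix" (3x3 intrinsics, pixels), "pose" (4x4, takes a point from camera to world coordinates). Camera axes: x right, y up, looking along -z (the intrinsics and any distortion apply to the point x, -y, -z); pixel columns grow to the right and rows downward; lengths in m; the calibration is good to about 2 mm. A picture is of the moment at which its call begins: read the wrist's pose just before it. camera_model takes no time and is no camera call; for the wrist camera it gives the pose at the moment of the call.
- bot.hand_in(): hands the job in, once; it reports no verdict.
Trained networks look in the newest picture that a camera, given by its name, has taken for a name from the list of things; names that differ only in an ending like _2 or _b are one class to them, and where a whole thing is asked for, a point or a joint stands for the part that bears it (a point fixed in the world has none). Each returns a list of dicts, best first, with "p" (0 to 1); they miss things now and then, are a little off and sometimes report something else, mostly with a low value. They report only what shows in the picture. A call takes as long as a camera call.
- spot_in(camera, thing): "location" ([x, y, z] in m, in world coordinates, good to about 4 mm: the middle of the surface that is visible of it).
- regions_of(camera, thing): "mask" (420x560 bool, what is visible of it).
The state is a dict: "time_s": time; "joint_positions": joint angles; "qvel": joint speeds; "tau": joint torques, N m; "position": TCP position; "tcp_rot": TCP orientation; "force": force on the tool from outside, world axes, zero at the start; "moment": the same for the moment, N m; "opening": opening from 0.0 (shut) to 1.0 (fully open).
Only numpy, scipy, OpenCV 4.12 (cv2) and the standard library are available. Lean on these libraries where they do the work, as an engineer would, in place of code of your own. Each camera call takes 0.05 s, during which the arm holds its last target. There are 200 camera calls.

## Working session

There is one attempt and no reset: what is moved stays moved. The work goes in short steps, Python scripts to look and compute and a tool call to move; the robot and the scene stay as the last step left them, time stands still between calls to the robot, and variables do not carry over. Pictures are saved under pics/ and viewed, about 8 in all and at most 12, crops included, and the job is handed in when it is done.

Besides the shell and the picture viewer there is one more tool, called after "Request:" as name([rows], argument=value, ...), one row to a line, values as JSON. send_rows: Moves the arm, as the interface text tells. Its arguments: {"type":"object","properties":{"moves":{"type":"array","items":{"type":"array","items":{"type":"array","items":{"type":"number"}}}}},"required":["moves"]}

```bash
ls; mkdir -p pics; python3 - <<'E'
from rig import *
import cv2,numpy as np
s=readout.read_state();print(s)
for c in("scene","top"):
    im=capture(c);cv2.imwrite(f"pics/{c}0.png",im)
    for t in("pin_grip","plunger","stand","bore","runner","vise"):
        try:
            r=spot_in(c,t);print(c,t,[(np.round(x["location"],4),round(x["p"],2)) for x in r[:2]])
        except Exception as e:print(c,t,e)
    m=camera_model(c);print(m["camera_matrix"],m["pose"].round(4) if hasattr(m["pose"],"round") else m["pose"],m.keys())
a=cv2.imread("pics/scene0.png");b=cv2.imread("pics/top0.png")
E
```

```text
pics
{'time_s': 0.0, 'joint_positions': array([ 5.78395581e+01,  3.02791152e+01,  8.21551214e+01, -1.94891290e-03,
        6.76880188e+01, -1.02285085e+01]), 'qvel': array([-0.0330542 , -0.00851225,  0.06100678, -0.00229556, -0.03464078,
        0.07791531]), 'tau': array([-1.61853964e-04, -4.40037632e+01, -1.76592493e+01,  6.32674713e-02,
        5.81607269e-02, -1.83167340e-04]), 'position': array([0.23304685, 0.57915351, 0.22157704]), 'tcp_rot': array([[-9.27632870e-01,  3.73491670e-01, -1.10914206e-03],
       [ 3.73493155e-01,  9.27631144e-01, -1.82310587e-03],
       [ 3.47959858e-04, -2.10542990e-03, -9.99997723e-01]]), 'force': array([ 0.32562805,  0.25855438, -0.58567382]), 'moment': array([-0.00357847, -0.00523607, -0.03382237]), 'opening': 1.0005634329530653}
scene pin_grip [(array([ 0.5583, -0.2634,  0.0806]), 0.81)]
scene plunger [(array([ 0.5599, -0.2634,  0.0481]), 0.69)]
scene stand [(array([ 0.561 , -0.2528,  0.0437]), 0.93)]
scene bore [(array([0.6135, 0.131 , 0.1054]), 0.83)]
scene runner [(array([0.6112, 0.1273, 0.1059]), 0.79)]
scene vise [(array([0.6341, 0.1203,
[... 294 characters left out ...]
s(['camera_matrix', 'pose'])
top pin_grip [(array([ 0.5492, -0.2625,  0.1057]), 0.6)]
top plunger []
top stand [(array([ 0.5408, -0.2593,  0.0397]), 0.92)]
top bore [(array([0.6087, 0.1229, 0.1027]), 0.98), (array([0.6043, 0.1142, 0.1112]), 0.33)]
top runner [(array([0.6109, 0.123 , 0.1038]), 0.58)]
top vise [(array([0.6003, 0.108 , 0.1023]), 0.97), (array([ 0.6842, -0.0993,  0.0071]), 0.33)]
[[528.19279289   0.         281.58515876]
 [  0.         528.19279289 199.28896276]
 [  0.           0.           1.        ]] [[-0.0194  0.9831 -0.1822  0.386 ]
 [-0.9996 -0.0156  0.0221 -0.0626]
 [ 0.0189  0.1825  0.983   1.0909]
 [ 0.      0.      0.      1.    ]] dict_keys(['camera_matrix', 'pose'])
```

View pics/top0.png

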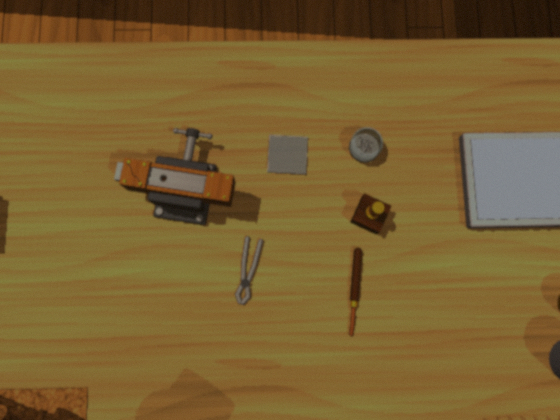

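View pics/scene0.png

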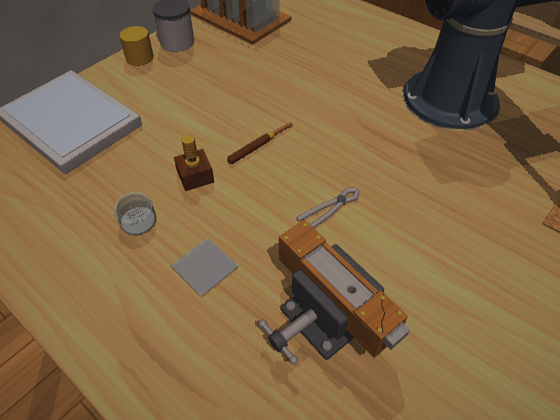

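The top picture shows the frame from (118,172) to (235,190), with the bore at (163,178), the pin handle top at (378,207), the plate at (288,155), the jar at (366,147) and the pincer at (247,270). The scene picture agrees: pin at (190,145), bore at (352,290).

```bash
cat > h.py <<'E'
import numpy as np,cv2
from rig import *
def ray(c,uv,m=None):
    m=m or camera_model(c);K=np.array(m["camera_matrix"]);P=np.array(m["pose"])
    d=np.linalg.inv(K)@[uv[0],uv[1],1];d=P[:3,:3]@(d*[1,-1,-1]);return P[:3,3],d
def atz(c,uv,z,m=None):
    o,d=ray(c,uv,m);return o+d*(z-o[2])/d[2]
def cen(mask):
    ys,xs=np.nonzero(mask);return xs.mean(),ys.mean()
def go(p,yaw=None):
    s=readout.read_state();R=s["tcp_rot"];q=s["position"]
    print("shift cm (tool, before turn)",(R.T@(np.array(p)-q)*100).round(2))
    if yaw is not None:
        y=np.degrees(np.arctan2(R[1,1],R[0,1]));w=(yaw-y+90)%180-90
        print("turn about tool z",round(-w,2),"tool y heading",round(y,2))
E
python3 - <<'E'
from h import *
for c in("scene","top"):
    capture(c)
    for t in("vise","bore","pin_grip"):
        r=regions_of(c,t)
        for x in r[:1]:
            m=x["mask"];print(c,t,round(x["p"],2),m.sum(),np.round(cen(m),1))
            if t=="bore":print(atz(c,cen(m),.106).round(4))
            if t=="pin_grip":
                print(atz(c,cen(m),.082).round(4)); print(cv2.minAreaRect(cv2.findNonZero(m.astype(np.uint8))))
im=cv2.imread("pics/top0.png");b=cv2.resize(im[150:220,105:250],None,fx=5.5,fy=5.5,interpolation=cv2.INTER_CUBIC);cv2.imwrite("pics/c1.png",b)
go([.553,-.263,.25],82)
E
```

```text
scene vise 0.75 11284 [332.5 298.6]
scene bore 0.73 1903 [348.3 286.6]
[0.6137 0.1341 0.106 ]
scene pin_grip 0.9 378 [190.  150.6]
[ 0.5564 -0.2607  0.082 ]
((190.00003051757812, 150.5), (31.96692657470703, 12.74754810333252), 78.69007110595703)
top vise 0.59 5812 [178.5 183.1]
top bore 0.94 1164 [170.5 179.2]
[0.6108 0.1258 0.106 ]
shift cm (tool, before turn) [-61.12 -66.24  -2.74]
turn about tool z -13.93 tool y heading 68.07
```

View pics/c1.png

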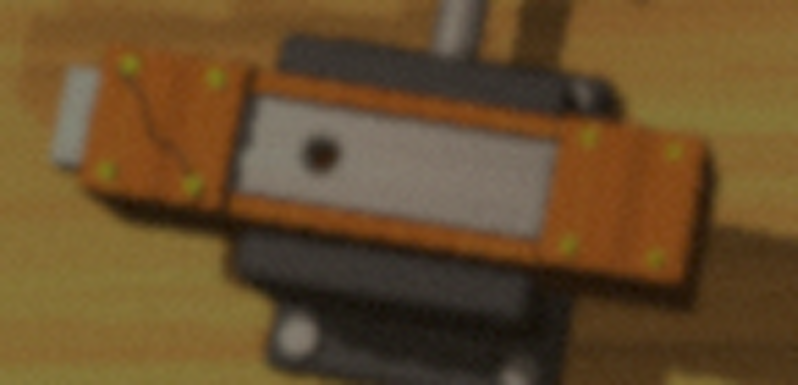

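Request:
send_rows([
  [[0,0,0,-3.35,-3.65,0,1],[0,0,0,-3.35,-3.65,0,1],[0,0,0,-3.35,-3.65,0,1],[0,0,0,-3.35,-3.65,0,1],[0,0,0,-3.35,-3.65,0,1]],
])

```text
time_s: 1.6
position: [0.3211, 0.3463, 0.2228]
tcp_rot: [[-0.928, 0.373, 0.001], [0.373, 0.928, 0.0], [-0.001, 0.001, -1.0]]
force: [1.3, -0.1, -0.5]
opening: 1.0
```

Request:
send_rows([
  [[0,0,0,-3.35,-3.65,0,1],[0,0,0,-3.35,-3.65,0,1],[0,0,0,-3.35,-3.65,0,1],[0,0,0,-3.35,-3.65,0,1],[0,0,0,-3.35,-3.65,0,1]],
])

```text
time_s: 2.1
position: [0.4085, 0.1142, 0.2229]
tcp_rot: [[-0.928, 0.374, 0.001], [0.374, 0.928, 0.0], [-0.001, 0.001, -1.0]]
force: [1.0, 1.4, -0.8]
opening: 0.999
```

Request:
send_rows([
  [[0,0,0,-3.35,-3.65,0,1],[0,0,0,-3.35,-3.65,0,1],[0,0,0,-3.35,-3.65,0,1],[0,0,0,-3.35,-3.65,0,1],[0,0,0,-3.35,-3.65,0,1]],
])

```text
time_s: 2.6
position: [0.4955, -0.118, 0.2228]
tcp_rot: [[-0.927, 0.374, 0.001], [0.374, 0.927, -0.0], [-0.001, 0.0, -1.0]]
force: [0.5, 1.3, 1.5]
opening: 1.002
```

Request:
send_rows([
  [[0,0,0,-3.35,-3.65,0,1],[0,0,0,-3.35,-3.65,0,1],[0,0,0,-3.35,-3.65,0,1],[0,0,-7,0,0,0,1],[0,0,-7,0,0,0,1]],
])

```text
time_s: 3.1
position: [0.5477, -0.2571, 0.2221]
tcp_rot: [[-0.991, 0.136, 0.0], [0.136, 0.991, -0.0], [-0.0, 0.0, -1.0]]
force: [-0.3, 0.8, -0.2]
opening: 1.003
```

```bash
python3 - <<'E'
from h import *
s=readout.read_state();print(s["time_s"],s["position"],s["tcp_rot"].round(3))
print(camera_model("wrist")["pose"].round(3),camera_model("wrist")["camera_matrix"])
im=capture("wrist");cv2.imwrite("pics/w1.png",im)
for t in("pin_grip","plunger","stand"):
    print(t,[(np.round(x["location"],4),round(x["p"],2)) for x in spot_in("wrist",t)[:2]])
f=lambda u,v:np.array([105+u/5.5-.4,150+v/5.5-.4])
L=atz("top",f(92,116),.114);R=atz("top",f(701,211),.114);d=L-R
print("vise mid",(L+R)/2,"len",np.linalg.norm(d),"heading",np.degrees(np.arctan2(d[1],d[0])))
B=atz("top",f(320,154),.106);print("bore",B,"along",(B-(L+R)/2)@d/np.linalg.norm(d))
print("scene bore",atz("scene",(351.5,290),.106))
E
```

```text
3.1 [ 0.54765664 -0.25705658  0.22209686] [[-0.991  0.136  0.   ]
 [ 0.136  0.991 -0.   ]
 [-0.     0.    -1.   ]]
[[ 0.135 -0.96  -0.243  0.481]
 [ 0.991  0.131  0.033 -0.247]
 [ 0.001 -0.245  0.969  0.384]
 [ 0.     0.     0.     1.   ]] [[322.8497821    0.         271.40146041]
 [  0.         322.8497821  203.86248714]
 [  0.           0.           1.        ]]
pin_grip [(array([ 0.692 , -0.2623,  0.0225]), 0.17)]
plunger [(array([ 0.5411, -0.2634,  0.0456]), 0.56), (array([ 0.5429, -0.2659,  0.0404]), 0.35)]
stand [(array([ 0.5435, -0.2646,  0.0416]), 0.79)]
vise mid [0.60850953 0.11278649 0.114     ] len 0.21194515133030095 heading 80.06738821814513
bore [0.61408058 0.14054254 0.106     ] along 0.028300978056213254
scene bore [0.61523617 0.14058743 0.106     ]
```

View pics/w1.png

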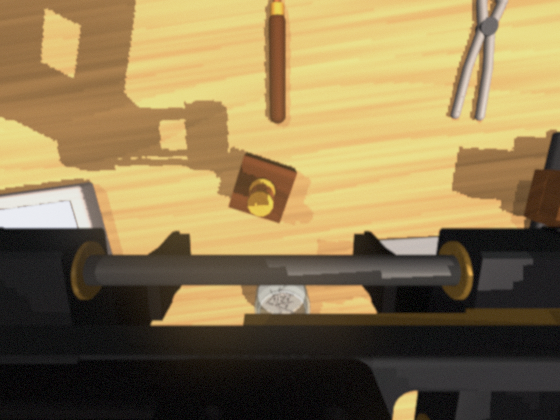

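```bash
python3 - <<'E'
from h import *
f=lambda n,x,y:cv2.resize(cv2.imread(f"pics/{n}.png")[y:y+50,x:x+44],None,fx=6,fy=6,interpolation=cv2.INTER_CUBIC)
cv2.imwrite("pics/c2.png",np.hstack([f("w1",240,170),f("scene0",168,130),f("top0",350,190)]))
E
```

```text
(no output)
```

View pics/c2.png

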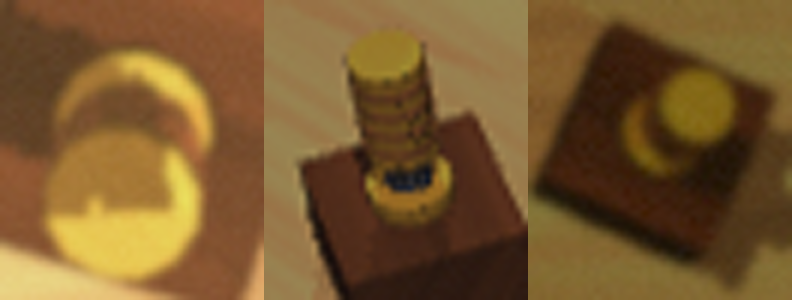

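```bash
python3 - <<'E'
from h import *
for c,u in(("wrist",(260.1,203.6)),("scene",(187.9,138.9)),("top",(377.8,206.9))):print(c,atz(c,u,.102).round(4))
go([.5515,-.2625,.063],80)
E
```

```text
wrist [ 0.5502 -0.2644  0.102 ]
scene [ 0.5501 -0.2691  0.102 ]
top [ 0.5516 -0.268   0.102 ]
shift cm (tool, before turn) [-0.53 -0.71 15.95]
turn about tool z 1.92 tool y heading 81.92
```

Request:
send_rows([
  [[0,0,0,-0.4,-0.95,2.5,1],[0,0,2,0,0,4,1],[0,0,0,0,0,4,1],[0,0,0,0,0,3.5,1],[0,0,0,0,0,1.9,1]],
])

```text
time_s: 3.8
position: [0.5485, -0.2633, 0.0607]
tcp_rot: [[-0.985, 0.174, -0.004], [0.174, 0.985, 0.003], [0.004, 0.002, -1.0]]
force: [0.0, 0.5, 0.4]
opening: 1.004
```

Request:
send_rows([
  [[0,0,0,0,0,0,1],[0,0,0,0,0,0,-1],[0,0,0,0,0,0,-1],[0,0,0,0,0,0,-1],[0,0,0,0,0,0,-1]],
])

```text
time_s: 4.3
position: [0.5507, -0.2653, 0.0649]
tcp_rot: [[-0.985, 0.173, 0.002], [0.173, 0.985, -0.002], [-0.002, -0.001, -1.0]]
force: [-0.0, 0.7, 0.6]
opening: 0.723
```

Request:
send_rows([
  [[0,0,0,0,0,0,-1],[0,0,0,0,0,0,-1],[0,0,0,0,0,0,-1],[0,0,0,0,0,0,-1],[0,0,0,0,0,0,-1]],
])

```text
time_s: 4.8
position: [0.5502, -0.2654, 0.0636]
tcp_rot: [[-0.985, 0.172, 0.0], [0.172, 0.985, -0.001], [-0.0, -0.001, -1.0]]
force: [-0.4, -0.8, 1.2]
opening: 0.262
```

Request:
send_rows([
  [[0,0,0,0,0,0,-1],[0,0,0,0,0,0,-1],[0,0,0,0,0,-0.5,-1],[0,0,0,0,0,-1,-1],[0,0,0,0,0,-1,-1]],
])

```text
time_s: 5.3
position: [0.5499, -0.2648, 0.089]
tcp_rot: [[-0.985, 0.173, -0.001], [0.173, 0.985, 0.0], [0.001, 0.0, -1.0]]
force: [0.5, -1.4, -1.4]
opening: 0.273
```

Request:
send_rows([
  [[0,0,0,0,0,-3,-1],[0,0,0,0,0,-4,-1],[0,0,0,0,0,-4,-1],[0,0,0,0,0,-2,-1],[0,0,0,0,0,0,-1]],
])

```text
time_s: 5.8
position: [0.5519, -0.2653, 0.2233]
tcp_rot: [[-0.985, 0.172, 0.007], [0.172, 0.985, -0.004], [-0.008, -0.003, -1.0]]
force: [0.1, -0.3, -0.7]
opening: 0.267
```

```bash
python3 - <<'E'
from h import *
s=readout.read_state();print(s["time_s"],s["position"],s["opening"],s["force"])
im=capture("scene");cv2.imwrite("pics/s2.png",im[:250])
for t in("pin_grip","plunger"):
  print(t,[(np.round(x["location"],4),round(x["p"],2)) for x in spot_in("scene",t)[:2]])
go([.614,.1405,.21],80.1)
E
```

```text
5.8 [ 0.55186214 -0.26532973  0.22327355] 0.26747329229863576 [ 0.1422145  -0.28288505 -0.70312256]
pin_grip [(array([ 0.5599, -0.2627,  0.2127]), 0.6)]
plunger [(array([ 0.5616, -0.2609,  0.2073]), 0.67)]
shift cm (tool, before turn) [ 0.56 40.93  0.82]
turn about tool z -0.03 tool y heading 80.07
```

View pics/s2.png

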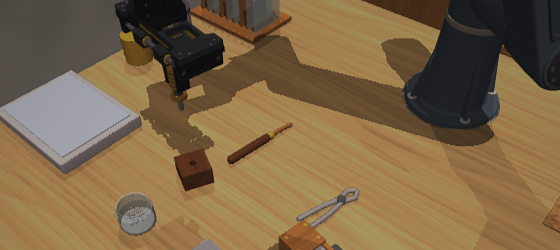

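Request:
send_rows([
  [[0,0,0,0,3,0,-1],[0,0,0,0,4.8,0,-1],[0,0,0,0,4.8,0,-1],[0,0,0,0,4.8,0,-1],[0,0,0,0,4.8,0,-1]],
])

```text
time_s: 6.45
position: [0.5868, -0.044, 0.2161]
tcp_rot: [[-0.985, 0.173, -0.005], [0.173, 0.985, 0.002], [0.005, 0.001, -1.0]]
force: [1.2, -1.0, -1.9]
opening: 0.266
```

Request:
send_rows([
  [[0,0,0,0,4.8,0,-1],[0,0,0,0,4.8,0,-1],[0,0,0,0,4.8,0,-1],[0,0,0,0.4,3,0,-1],[0,0,0,0,1.2,1.5,-1]],
])

```text
time_s: 6.95
position: [0.6162, 0.1413, 0.2027]
tcp_rot: [[-0.986, 0.169, -0.0], [0.169, 0.986, 0.001], [0.0, 0.001, -1.0]]
force: [0.5, -0.6, -1.1]
opening: 0.265
```

Request:
send_rows([
  [[0,0,0,0,0,1.5,-1],[0,0,0,0,0,0,-1],[0,0,0,0,0,0,-1],[0,0,0,0,0,0,-1],[0,0,0,0,0,0,-1]],
])

```text
time_s: 7.45
position: [0.6169, 0.1369, 0.1891]
tcp_rot: [[-0.985, 0.174, 0.001], [0.174, 0.985, -0.0], [-0.001, 0.0, -1.0]]
force: [1.1, -1.3, -1.3]
opening: 0.27
```

```bash
python3 - <<'E'
from h import *
for i in range(4):
    s=readout.read_state();print(s["time_s"],s["position"].round(4),s["force"].round(2)); im=capture(("scene","wrist","top","scene")[i]);cv2.imwrite(f"pics/v{i}.png",im)
f=lambda n,x,y:cv2.resize(cv2.imread(f"pics/{n}.png")[y:y+120,x:x+80],None,fx=5,fy=5,interpolation=cv2.INTER_CUBIC)
cv2.imwrite("pics/c3.png",np.hstack([f("v0",310,200),f("v1",230,130)]))
go([.614,.1405,.19],80.1);print(readout.read_state()["tcp_rot"].round(4))
E
```

```text
7.45 [0.6169 0.1369 0.1891] [ 1.07 -1.3  -1.25]
7.5 [0.6169 0.137  0.1892] [ 0.65  0.15 -1.56]
7.55 [0.6169 0.1371 0.1892] [-1.25  0.79 -2.  ]
7.6 [0.6168 0.1373 0.1892] [-0.19 -0.47 -1.55]
shift cm (tool, before turn) [ 0.32  0.26 -0.09]
turn about tool z -0.06 tool y heading 80.04
[[-9.849e-01  1.729e-01  1.000e-03]
 [ 1.729e-01  9.849e-01  0.000e+00]
 [-1.000e-03  2.000e-04 -1.000e+00]]
```

View pics/c3.png

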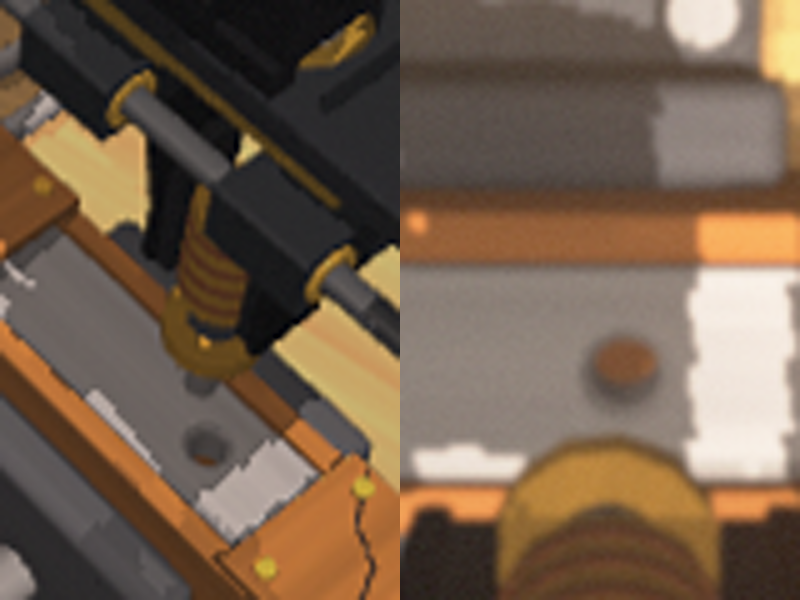

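```bash
python3 - <<'E'
from h import *
w=lambda u,v:(230+(u-400)/5-.4,130+v/5-.4)
z=lambda u,v:(310+u/5-.4,200+v/5-.4)
zc=readout.read_state()["position"][2]+.019-.042
print(zc)
print("wrist bore",atz("wrist",w(622,372),.106)); print("scene bore",atz("scene",z(207,447),.106))
print("wrist collar near edge",atz("wrist",w(609,438),zc),"sides",atz("wrist",w(498,540),zc+.004),atz("wrist",w(720,540),zc+.004))
print("scene collar",atz("scene",z(205,342),zc),"front",atz("scene",z(205,377),zc),"left",atz("scene",z(160,342),zc),atz("scene",z(250,342),zc))
print("scene pinend front low",atz("scene",z(203,393),zc-.027))
# predicted pixels for hypothetical on-axis pin
def proj(c,p):
    m=camera_model(c);P=m["pose"];q=P[:3,:3].T@(np.array(p)-P[:3,3]);q=q*[1,-1,-1];q=m["camera_matrix"]@q;return q[:2]/q[2]
s=readout.read_state();g=s["position"]+[0,0,.019]
for n,dz in(("coll",-.042),("end",-.069)):
    p=g+[0,0,dz];u=proj("scene",p);v=proj("wrist",p);print(n,p.round(4),"crop scene",((u+.4-[310,200])*5).round(),"crop wrist",((v+.4-[230,130])*5+[400,0]).round())
E
```

```text
0.16610705886457355
wrist bore [0.61253274 0.14123013 0.106     ]
scene bore [0.61438583 0.13914196 0.106     ]
wrist collar near edge [0.60513806 0.14040262 0.16610706] sides [0.61414812 0.12541054 0.17010706] [0.61871271 0.15143558 0.17010706]
scene collar [0.62167925 0.13525915 0.16610706] front [0.63036563 0.14134522 0.16610706] left [0.62931017 0.12635626 0.16610706] [0.61405302 0.14415657 0.16610706]
scene pinend front low [0.61940578 0.13674514 0.13910706]
coll [0.6167 0.1374 0.1661] crop scene [223. 334.] crop wrist [601. 532.]
end [0.6167 0.1374 0.1391] crop scene [211. 388.] crop wrist [602. 465.]
```

Request:
send_rows([
  [[0,0,0,0.45,0.25,0.5,-1],[0,0,0,0,0,1,-1],[0,0,0,0,0,1,-1],[0,0,0,0,0,0,-1],[0,0,0,0,0,0,-1]],
])

```text
time_s: 8.15
position: [0.6121, 0.1409, 0.1627]
tcp_rot: [[-0.985, 0.172, -0.002], [0.172, 0.985, -0.0], [0.002, -0.0, -1.0]]
force: [0.1, 0.1, -1.0]
opening: 0.269
```

Request:
send_rows([
  [[0,0,0,0,0,0,-1],[0,0,0,0,0,0,-1],[0,0,0,0,0,0,-1],[0,0,0,0,0,0,-1],[0,0,0,0,0,0,-1]],
])

```text
time_s: 8.65
position: [0.6125, 0.1409, 0.1637]
tcp_rot: [[-0.985, 0.172, 0.0], [0.172, 0.985, 0.0], [-0.0, 0.0, -1.0]]
force: [0.2, 0.1, -2.1]
opening: 0.267
```

```bash
cat >> h.py <<'E'
def proj(c,p):
    m=camera_model(c);P=m["pose"];q=P[:3,:3].T@(np.array(p)-P[:3,3]);q=q*[1,-1,-1];q=m["camera_matrix"]@q;return q[:2]/q[2]
E
python3 - <<'E'
from h import *
for i,c in enumerate(("scene","wrist")):
    s=readout.read_state();print(s["time_s"],s["position"].round(4),s["force"].round(2)); im=capture(c);cv2.imwrite(f"pics/x{i}.png",im)
f=lambda n,x,y:cv2.resize(cv2.imread(f"pics/{n}.png")[y:y+75,x:x+50],None,fx=8,fy=8,interpolation=cv2.INTER_CUBIC)
cv2.imwrite("pics/c4.png",np.hstack([f("x0",325,245),f("x1",245,170)]))
print(s["tcp_rot"].round(4))
g=s["position"]+[0,0,.019]
for n,p in(("coll",g-[0,0,.042]),("end",g-[0,0,.069]),("bore",[.614,.1405,.106])):
    u=proj("scene",p);v=proj("wrist",p);print(n,p,((u+.4-[325,245])*8).round(),((v+.4-[245,170])*8+[400,0]).round())
E
```

```text
8.65 [0.6125 0.1409 0.1637] [ 0.21  0.07 -2.12]
8.7 [0.6125 0.1409 0.1637] [ 0.95  0.39 -0.71]
[[-9.850e-01  1.725e-01  2.000e-04]
 [ 1.725e-01  9.850e-01  0.000e+00]
 [-2.000e-04  0.000e+00 -1.000e+00]]
coll [0.61247681 0.14093373 0.14068871] [250. 251.] [602. 532.]
end [0.61247681 0.14093373 0.11368871] [231. 332.] [603. 424.]
bore [0.614, 0.1405, 0.106] [219. 358.] [601. 415.]
```

View pics/c4.png

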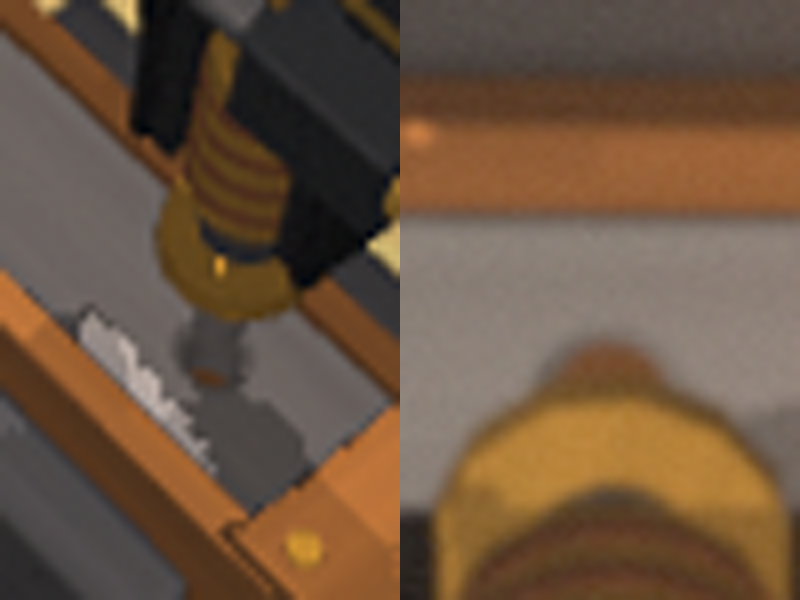

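Request:
send_rows([
  [[0,0,0,0.16,-0.13,0,-1],[0,0,0,0,0,0.4,-1],[0,0,0,0,0,0.4,-1],[0,0,0,0,0,0.2,-1],[0,0,0,0,0,0,-1]],
])

```text
time_s: 9.25
position: [0.6109, 0.1401, 0.1535]
tcp_rot: [[-0.985, 0.173, 0.0], [0.173, 0.985, 0.0], [-0.0, 0.0, -1.0]]
force: [0.9, -0.1, 1.0]
opening: 0.268
```

Request:
send_rows([
  [[0,0,0,0,0,0,-1],[0,0,0,0,0,0.2,-1],[0,0,0,0,0,0.2,-1],[0,0,0,0,0,0.2,-1],[0,0,0,0,0,0,-1]],
])

```text
time_s: 9.75
position: [0.611, 0.1399, 0.1472]
tcp_rot: [[-0.985, 0.172, 0.001], [0.172, 0.985, 0.0], [-0.001, 0.0, -1.0]]
force: [2.2, -0.2, -1.7]
opening: 0.269
```

Request:
send_rows([
  [[0,0,0,0,0,0,-1],[0,0,0,0,0,0,-1],[0,0,0,0,0,0,-1],[0,0,0,0,0,0,-1],[0,0,0,0,0,0,-1]],
])

```text
time_s: 10.25
position: [0.6108, 0.1399, 0.1475]
tcp_rot: [[-0.985, 0.172, 0.0], [0.172, 0.985, -0.0], [-0.0, -0.0, -1.0]]
force: [1.9, 0.1, -2.8]
opening: 0.266
```

```bash
cat > av.py <<'E'
from h import *
F=[];Z=[]
for i in range(6):
    s=readout.read_state();F.append(s["force"]);Z.append(s["position"]);im=capture("scene")
print(s["time_s"],"F",np.mean(F,0).round(2),"P",np.mean(Z,0).round(4))
E
python3 av.py
python3 - <<'E'
import cv2
from rig import capture
im=capture("scene");cv2.imwrite("pics/y.png",cv2.resize(im[245:320,310:410],None,fx=7,fy=7,interpolation=cv2.INTER_CUBIC))
E
```

```text
10.5 F [ 2.78  0.55 -3.44] P [0.6107 0.1399 0.1475]
```

View pics/y.png

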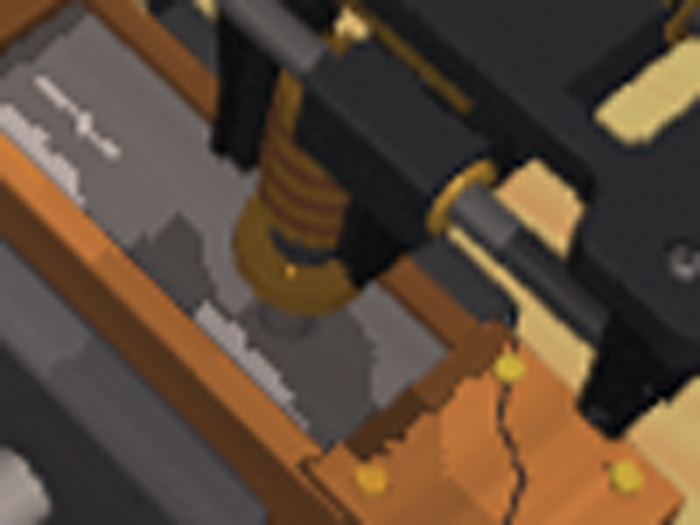

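Request:
send_rows([
  [[0,0,0,-0.12,0,0,-1],[0,0,0,0,0,0.2,-1],[0,0,0,0,0,0.2,-1],[0,0,0,0,0,0.2,-1],[0,0,0,0,0,0,-1]],
])

```text
time_s: 11.1
position: [0.6114, 0.1397, 0.1412]
tcp_rot: [[-0.985, 0.172, -0.001], [0.172, 0.985, -0.0], [0.001, -0.0, -1.0]]
force: [0.4, 0.4, -2.2]
opening: 0.266
```

```bash
python3 av.py
```

```text
11.35 F [ 0.4   0.28 -1.83] P [0.6114 0.1397 0.1413]
```

Request:
send_rows([
  [[0,0,0,0,0,0.2,-1],[0,0,0,0,0,0.2,-1],[0,0,0,0,0,0.2,-1],[0,0,0,0,0,0,-1],[0,0,0,0,0,0,-1]],
])

```text
time_s: 11.9
position: [0.6119, 0.1396, 0.1358]
tcp_rot: [[-0.985, 0.172, 0.0], [0.172, 0.985, -0.0], [-0.0, -0.0, -1.0]]
force: [-0.5, -1.2, 2.3]
opening: 0.268
```

```bash
python3 av.py
```

```text
12.15 F [-0.59 -0.38  1.72] P [0.6119 0.1396 0.1358]
```

Request:
send_rows([
  [[0,0,0,0,0,0.2,-1],[0,0,0,0,0,0.2,-1],[0,0,0,0,0,0,-1],[0,0,0,0,0,0,-1],[0,0,0,0,0,0,-1]],
])

```text
time_s: 12.7
position: [0.6119, 0.1396, 0.1316]
tcp_rot: [[-0.985, 0.172, 0.0], [0.172, 0.985, -0.0], [-0.0, -0.0, -1.0]]
force: [-0.8, -0.6, 3.2]
opening: 0.266
```

```bash
python3 av.py
```

```text
12.95 F [-1.05 -1.24  2.68] P [0.6119 0.1396 0.1316]
```

Request:
send_rows([
  [[0,0,0,0,-0.1,0,-1],[0,0,0,0,-0.2,0,-1],[0,0,0,0,-0.2,0,-1],[0,0,0,0,-0.1,0,-1],[0,0,0,0,0,0,-1]],
])

```text
time_s: 13.5
position: [0.611, 0.1343, 0.1317]
tcp_rot: [[-0.985, 0.173, 0.001], [0.173, 0.985, 0.001], [-0.0, 0.001, -1.0]]
force: [-0.5, 4.7, 2.7]
opening: 0.267
```

```bash
python3 av.py
```

```text
13.75 F [-0.23  4.34  3.04] P [0.611  0.1342 0.1316]
```

Request:
send_rows([
  [[0,0,0,0,-0.1,0,-1],[0,0,0,0,-0.2,0,-1],[0,0,0,0,-0.2,0,-1],[0,0,0,0,-0.1,0,-1],[0,0,0,0,0,0,-1]],
])

```text
time_s: 14.3
position: [0.6097, 0.1274, 0.1315]
tcp_rot: [[-0.985, 0.173, -0.0], [0.173, 0.985, -0.0], [0.0, -0.0, -1.0]]
force: [-0.3, 4.1, 3.4]
opening: 0.27
```

```bash
python3 av.py; python3 - <<'E'
import cv2
from rig import capture
im=capture("scene");cv2.imwrite("pics/z.png",cv2.resize(im[235:335,290:410],None,fx=5,fy=5,interpolation=cv2.INTER_CUBIC))
E
```

```text
14.55 F [0.03 3.1  3.1 ] P [0.6097 0.1275 0.1315]
```

View pics/z.png

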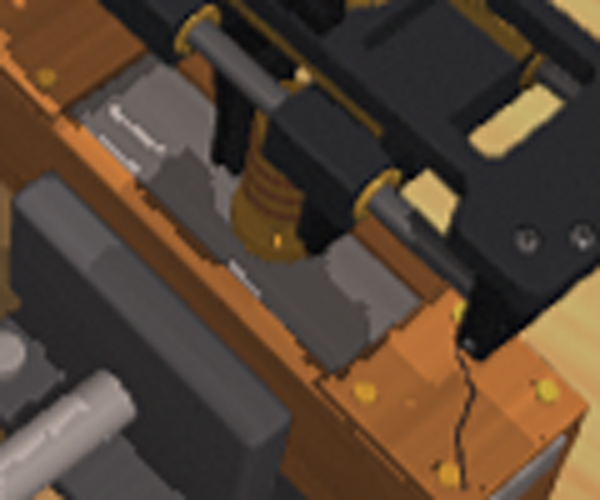

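The runner is moving with the pin (collar at about (275,245) in the crop, just above the runner), and the drag force is about 3–4 N. I'll go on in small steps.

Request:
send_rows([
  [[0,0,0,0,-0.1,0,-1],[0,0,0,0,-0.1,0,-1],[0,0,0,0,-0.1,0,-1],[0,0,0,0,-0.1,0,-1],[0,0,0,0,0,0,-1]],
])

```text
time_s: 15.15
position: [0.6091, 0.1239, 0.1316]
tcp_rot: [[-0.985, 0.173, 0.0], [0.173, 0.985, -0.0], [-0.0, -0.0, -1.0]]
force: [0.4, 4.2, 3.8]
opening: 0.267
```

```bash
python3 av.py
```

```text
15.4 F [0.68 3.87 3.04] P [0.6091 0.1239 0.1316]
```

Request:
send_rows([
  [[0,0,0,0,-0.1,0,-1],[0,0,0,0,-0.1,0,-1],[0,0,0,0,-0.1,0,-1],[0,0,0,0,-0.1,0,-1],[0,0,0,0,0,0,-1]],
])

```text
time_s: 15.95
position: [0.6083, 0.1196, 0.1315]
tcp_rot: [[-0.985, 0.173, -0.0], [0.173, 0.985, -0.001], [0.0, -0.001, -1.0]]
force: [0.6, 3.4, 3.0]
opening: 0.269
```

```bash
python3 av.py
```

```text
16.2 F [0.52 2.82 3.02] P [0.6083 0.1196 0.1315]
```

Request:
send_rows([
  [[0,0,0,0,-0.1,0,-1],[0,0,0,0,-0.1,0,-1],[0,0,0,0,-0.1,0,-1],[0,0,0,0,-0.1,0,-1],[0,0,0,0,0,0,-1]],
])

```text
time_s: 16.75
position: [0.6072, 0.1152, 0.1309]
tcp_rot: [[-0.985, 0.172, -0.001], [0.172, 0.985, -0.001], [0.001, -0.002, -1.0]]
force: [1.9, 1.2, -0.7]
opening: 0.267
```

```bash
python3 av.py
```

```text
17.0 F [ 0.62  0.58 -1.13] P [0.6071 0.1154 0.1309]
```

The upward push fell from 3.0 to -1.1 N and the drag force vanished, so the pin has dropped. I'll stop dragging and seat it lightly.

Request:
send_rows([
  [[0,0,0,0,0,0.1,-1],[0,0,0,0,0,0.1,-1],[0,0,0,0,0,0.1,-1],[0,0,0,0,0,0,-1],[0,0,0,0,0,0,-1]],
])

```text
time_s: 17.55
position: [0.6074, 0.1158, 0.1287]
tcp_rot: [[-0.985, 0.172, -0.001], [0.172, 0.985, -0.001], [0.0, -0.001, -1.0]]
force: [-1.1, -2.4, 1.0]
opening: 0.264
```

```bash
python3 av.py; python3 - <<'E'
import cv2
from rig import capture
im=capture("scene");cv2.imwrite("pics/z2.png",cv2.resize(im[235:335,290:410],None,fx=5,fy=5,interpolation=cv2.INTER_CUBIC))
E
```

```text
17.8 F [-1.66 -2.11  1.08] P [0.6075 0.1158 0.1286]
```

View pics/z2.png

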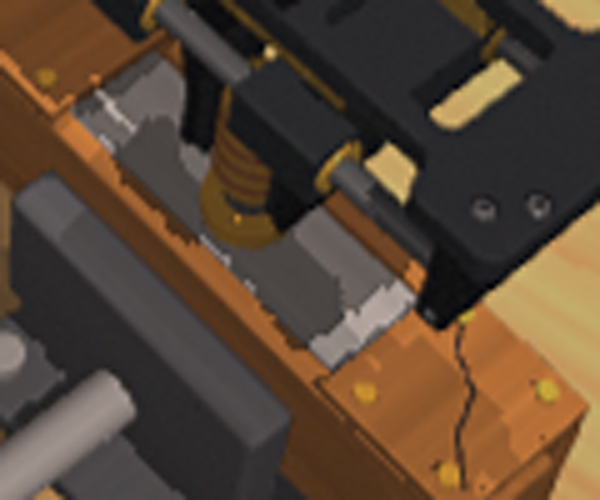

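The collar sits on the runner and carries about 3 N of spring push, so I'll release it and back off straight up.

Request:
send_rows([
  [[0,0,0,0,0,-0.1,0],[0,0,0,0,0,0,0.3],[0,0,0,0,0,0,0.6],[0,0,0,0,0,0,1],[0,0,0,0,0,0,1]],
])

```text
time_s: 18.4
position: [0.6078, 0.1163, 0.1295]
tcp_rot: [[-0.985, 0.172, 0.0], [0.172, 0.985, 0.0], [-0.0, 0.0, -1.0]]
force: [-0.4, 0.5, -0.0]
opening: 0.637
```

Request:
send_rows([
  [[0,0,0,0,0,0,1],[0,0,0,0,0,0,1],[0,0,0,0,0,0,1],[0,0,0,0,0,0,1],[0,0,0,0,0,0,1]],
])

```text
time_s: 18.9
position: [0.6077, 0.1161, 0.1295]
tcp_rot: [[-0.985, 0.173, -0.0], [0.173, 0.985, 0.0], [0.0, 0.0, -1.0]]
force: [0.0, -0.2, -0.9]
opening: 0.986
```

Request:
send_rows([
  [[0,0,0,0,0,-1,1],[0,0,0,0,0,-2,1],[0,0,0,0,0,-3,1],[0,0,0,0,0,-4,1],[0,0,0,0,0,-4,1]],
])

```text
time_s: 19.4
position: [0.6073, 0.1161, 0.2713]
tcp_rot: [[-0.985, 0.173, -0.0], [0.173, 0.985, 0.0], [0.0, -0.0, -1.0]]
force: [0.6, 1.3, -0.6]
opening: 1.0
```

Request:
send_rows([
  [[0,0,0,4,0,-1,1],[0,0,0,4,0,0,1],[0,0,0,2,0,0,1],[0,0,0,0,0,0,1],[0,0,0,0,0,0,1]],
])

```text
time_s: 19.9
position: [0.51, 0.1333, 0.2806]
tcp_rot: [[-0.985, 0.172, 0.003], [0.172, 0.985, -0.0], [-0.003, 0.0, -1.0]]
force: [-0.2, -0.8, 0.7]
opening: 1.002
```

```bash
python3 - <<'E'
from h import *
im=capture("scene")
for t in("pin_grip","plunger"):print(t,[(np.round(x["location"],4),round(x["p"],2)) for x in spot_in("scene",t)[:2]])
cv2.imwrite("pics/f.png",cv2.resize(im[205:335,270:410],None,fx=4.5,fy=4.5,interpolation=cv2.INTER_CUBIC))
p=np.array([.6075,.116,0])
for z in(.106,.148,.168):print(z,((proj("scene",p+[0,0,z])+.4-[270,205])*4.5).round())
E
```

```text
pin_grip [(array([0.6195, 0.117 , 0.1532]), 0.58), (array([ 0.7009, -0.2582,  0.0327]), 0.57)]
plunger []
0.106 [319. 323.]
0.148 [332. 251.]
0.168 [339. 215.]
```

View pics/f.png

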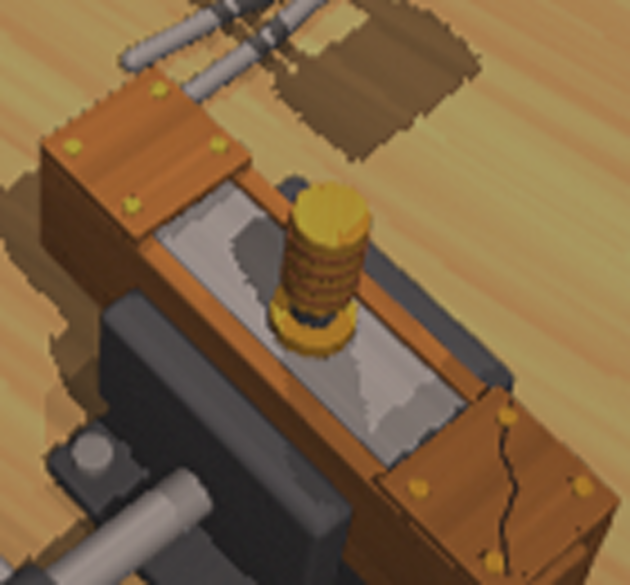

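The pin stands upright and let go, with its collar on the runner. The handle top is at row 215, as predicted for the flush height; riding on the floor it would be near row 199.

```bash
python3 -c "
from rig import *
print(bot.hand_in())"
```

```text
the job is handed in; nothing more can be done
None
```

I took the pin out of its stand, put it through the runner's bore and dragged it about 24 mm towards -y under roughly 4–5 N of spring push. It then dropped into the groove, and I stopped dragging at once. After seating it with about 3 N I let go, backed the gripper off, and handed in at about 20 s. The hand-in gave no verdict.

- **The drop:** the vertical force fell by about 4 N, where about 3 N was expected. The drag force went from 2.8 N to 0.6 N, and the largest average sideways force I measured was 4.3 N.
- **Final picture:** the pin stands upright with its collar on the runner. The handle top is at pixel row 215, exactly where it should be for a flush collar.
- **Checks that disagreed or failed:** before insertion, the two cameras differed by about 3 mm on where the pin was relative to the bore. I split the difference and took out the remaining 2.8 N side force inside the bore. In the last look the network did not find the plunger, and it put the handle about 12 mm off in x from where I let it go. I relied on the picture and the force drop instead.

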